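# Poise a wood block over the glue-up cradle

### The job

Clear the yellow tape measure out of the wooden glue-up cradle and stand it upright on the black rubber mat. Then pick up the brown wood block, carry it over the long carton without disturbing the cartons or the tin, and stop with it about 10 mm above the tops of the cradle's fences, flat, centred and lined up with the seat so that it could be lowered straight in. Finish while still holding it there, motionless; the block must never touch the cradle.

Things in the scene. Friction and masses are not known exactly. Their poses are not given: they have to be found in the camera images.
- block_centre (a point): Centre of the loose brown wood block, 45 (its x) x 90 (its y) x 24 mm high, about 0.05 kg, solid, lying flat on the grey board on the right of the carton; z up. This point is half-way up, 12 mm above its underside. It is the only block on the grey board (the pieces farther right are not used).
- block: The same brown block; origin at the centre of its underside, axes as above.
- tape_centre (a point): Centre of the loose yellow and black tape measure that stands upright in the cradle's seat: 34 (its x) x 66 (its y) x 70 mm high at the case, about 0.28 kg, plus a small hook at the bottom of one end; z up. This point is 35 mm above its underside and in the middle of the case; the flat faces to grip look along its x.
- tape_measure: The same tape measure; origin on its underside, 5 mm along -y from the middle of the case, axes as above.
- cradle: Wooden glue-up cradle, fixed to the bench on the left of the carton. Base board 124 (its x) x 156 (its y) x 26 mm; origin at the centre of its underside, on the bench. On it two pale fences and two end stops, whose tops are 42 mm above the origin (16 mm above the seat), enclose a seat 59 (x) x 104 (y) mm centred on the origin, its floor 26 mm above the origin. The block's long (y) side goes along the cradle's y, either way round.
- mat: Square black rubber mat, 120 x 120 x 4 mm, fixed on the grey board on the right of the carton; origin at the centre of its underside. The mat and the block may have changed places (one nearer the robot, the other farther).
- board: Flat grey work board fixed on the bench on the right of the carton, under the mat and the block, 340 (x) x 240 (y) x 26 mm: its top is 26 mm above the bench. It does not move; origin at the centre of its underside.
- carton: Long white carton lying on the bench between the cradle and the block, 300 (its x) x 151 (its y) x 85 mm high, loose; origin at the centre of its underside.
- small_box: Small white box, 65 (its x) x 101 (its y) x 35 mm high, lying loose on top of the carton, so that its top is 120 mm above the bench; origin at the centre of its underside.
- tin: Tin with a green printed wrapper, 75 mm diameter, 58 mm high, loose on the bench behind the cradle; origin at the centre of its underside.

How it is judged:
By the outcome, as a careful person would: the job done as asked, in the order asked, and still so for the second after the job is handed in, while the arm keeps its last pose, push and grip.
It also fails if it takes over 67 s, if anything falls off the work surface, if the arm or the gripper's body presses on something with over 40 N, if the wrist force passes 120 N, or if a joint passes its speed limit or range.

### The arm

A 6-joint arm with a two-finger parallel gripper is mounted at the origin on a cart in front of the work surface, level with it; the furniture and walls round the work are solid. World frame = base frame: x ahead of the robot, y to its left, z up, the work surface at z = 0. Lengths are in m, angles in rad, forces in N, time in s.
With the tool pointing down it reaches from about 0.275 to 0.85 m from the base axis. Payload 5.2 kg.
Tool frame: the origin (TCP) lies on the centre line of the jaws, within the pads' length; the fingertips stand 17 mm ahead of it and the grasp point (between the pads) lies 2 mm behind it; z points along the fingers, y is the line along which they close (so a half turn about z gives the same grasp; the last joint's range is limited). The gripper opens to 85 mm and grips with 20 to 120 N. Pads are 22 mm wide; open, the fingers measure 114 mm over their backs; the gripper's body (76 mm by 85 mm) begins 54 mm behind the grasp point. The pads swing forward as they close: fully open they stand 13 mm farther back than shut.
Start: joints at [1.126, 0.259, 1.535, -0, 1.348, -0.203], TCP at [0.132, 0.534, 0.221] pointing down, gripper open.
Joint ranges: [-3.14, 3.14], [-0.91, 2.08], [0.19, 2.58], [-1.22, 4.36], [0.22, 2.71], [-3.12, 3.12]. Speed limits (rad/s): [2.57, 2.57, 3.14, 3.14, 3.14, 3.14].

### API

Orientations are given as a rotation vector (axis times angle).
In Python, from cell import arm, imaging, finish_job gives the robot as it stands.
- The arm moves only by the shell command python3 -m creep 'ROWS' [OPENING] [FORCE]. ROWS is JSON, one flat list of numbers, 6 for each row, row after row: the shift along the tool's x, y, z as a fraction of full scale, then the turn, a rotation vector about the tool's x, y, z as a fraction of full scale. A call has 1 to 8 rows; each row shifts and turns the commanded pose from where the row before left it, along the tool's axes as they then stand; what a row does not reach is not made up. Full scale, the value 1, is 3 cm for a shift and 180 degrees for a turn. A row lasts 1/12 s, in which the tool goes at most 41.7 mm and 7.16 degrees, less where a joint would pass 70% of its speed; a pose out of reach is approached as far as the arm can. A call with a number of a shift or a turn outside -1 to 1 is refused whole. A call with a gripper value outside its range is refused whole. OPENING is the closure, from -1 (fully open) to 1 (shut), set as the call begins (- or left out, the last holds). The fingers move at their own pace and stop on an object; FORCE is the grip in N (left out, the last holds). Time passes only in rows, so rows that do not move let the fingers close. It gives the time, the measured TCP pose, the force, the opening and the grip force at its end, in the units of the state.
- arm.get_obs(): the state, without advancing time (a new reading comes with each control period).
- imaging.get_image(name): name is "scene" or "top"; returns the picture (480x640x3 uint8, blue, green, red); there is no depth.
- imaging.calibration(name): a dict with "fx", "fy", "cx", "cy" (pixels), "position" and "orientation" of the camera in the world. Camera axes: x right, y up, looking along -z (the intrinsics and any distortion apply to the point x, -y, -z); pixel columns grow to the right and rows downward; lengths in m; the calibration is good to about 2 mm. A picture is of the moment at which its call begins. calibration takes no time and is no camera call.
- finish_job(): hands the job in; it is judged then, once.
The state is a dict: "t": time; "qpos": joint angles; "dq": joint speeds; "effort": joint torques, N m; "ee_pos": TCP position; "ee_rot": TCP orientation; "contact_force": force on the tool from outside, world axes, zero at the start; "moment": the same for the moment, N m; "grip_width": finger opening in m; "gripper_force": force on a finger pad.
Only numpy, scipy, OpenCV 4.12 (cv2) and the standard library are available. Lean on these libraries where they do the work, as an engineer would, in place of code of your own. Each camera call takes 0.05 s, during which the arm holds its last target. There are 200 camera calls.

## Working session

There is one attempt and no reset: what is moved stays moved. The work goes in short steps, Python scripts to look and compute and a shell command to move; the robot and the scene stay as the last step left them, time stands still between calls to the robot, and variables do not carry over. Pictures are saved under pics/ and viewed, at most 10 in all, crops included, and the job is handed in when it is done.

```bash
mkdir -p pics; ls; python3 - <<'E'
from cell import arm, imaging
import cv2
for n in("scene","top"):
    cv2.imwrite(f"pics/{n}0.png",imaging.get_image(n)); print(n,imaging.calibration(n))
print(arm.get_obs())
E
```

```text
pics
scene {'fx': 604.8883082071928, 'fy': 604.8883082071928, 'cx': 314.4894923146443, 'cy': 240.7116696546682, 'position': array([-0.42225268, -0.76298441,  0.92035283]), 'orientation': array([ 0.88043444, -0.44659118, -0.86866466])}
top {'fx': 459.1789488424012, 'fy': 459.1789488424012, 'cx': 313.8222077728949, 'cy': 245.8986195858762, 'position': array([ 0.44324308, -0.04105736,  1.09382428]), 'orientation': array([ 0.07650581, -0.09032114, -1.57540608])}
{'t': 0.1, 'qpos': array([ 1.12617818e+00,  2.59282688e-01,  1.53595101e+00, -3.21938387e-05,
        1.34799426e+00, -2.02782707e-01]), 'dq': array([-9.87035866e-06,  1.33147968e-04, -2.32945378e-03, -5.03208285e-05,
       -3.49332209e-03,  5.41498799e-04]), 'effort': array([ 1.62906610e-03, -4.46966636e+01, -2.91245431e+01, -2.11474203e-04,
        6.36460609e-03,  1.81298198e-06]), 'ee_pos': array([0.13148598, 0.53355913, 0.22036015]), 'ee_rot': array([-3.78878799e-01, -3.11816745e+00,  2.45062945e-03]), 'contact_force': array([ 0.58579149,  0.17379917, -0.98084397]), 'moment': array([ 0.00228634,  0.03343442, -0.03710591]), 'gripper_force': 0.0, 'grip_width': 0.08517995968913306}
```

View pics/top0.png

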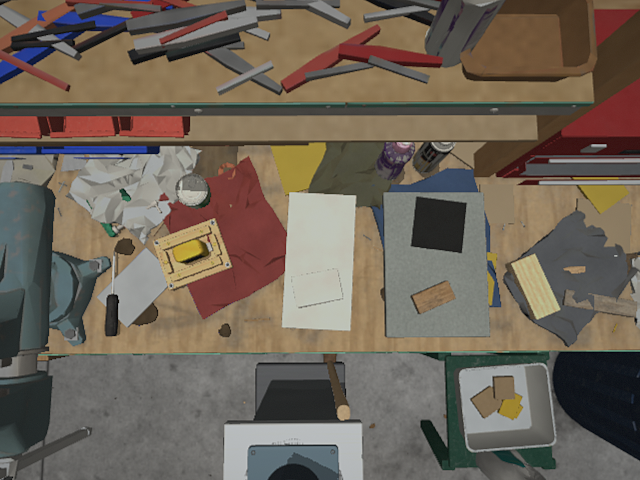

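View pics/scene0.png

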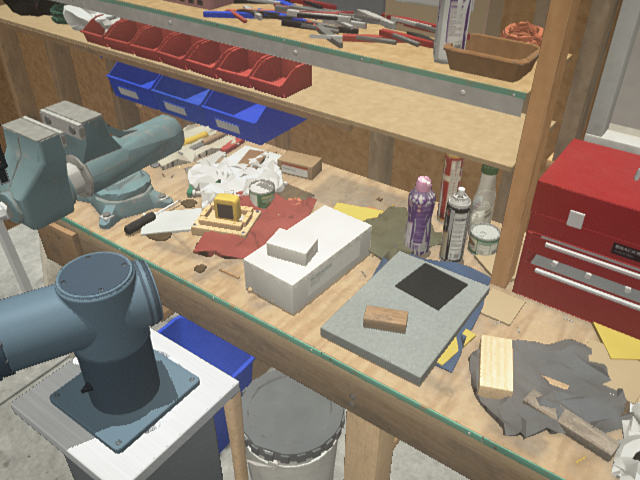

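The top view shows the cradle and tape near (192,253), the tin at (192,190), the carton from (285,193) to (355,330) with the small box on it, the mat at (439,224) and the block at (433,296). Enlarged crops come next.

```bash
python3 - <<'E'
import cv2,numpy as np
t=cv2.imread("pics/top0.png");s=cv2.imread("pics/scene0.png")
f=lambda im,x,y,w,h,k:cv2.resize(im[y:y+h,x:x+w],None,fx=k,fy=k,interpolation=cv2.INTER_CUBIC)
a=f(t,145,210,100,80,5) # 500x400
b=f(t,380,185,120,160,3.5)
def put(im,n): cv2.imwrite(n,im)
put(f(t,145,170,100,125,4.8),"pics/c1.png")
put(f(t,275,180,225,165,3.5),"pics/c2.png")
E
```

```text
(no output)
```

View pics/c1.png

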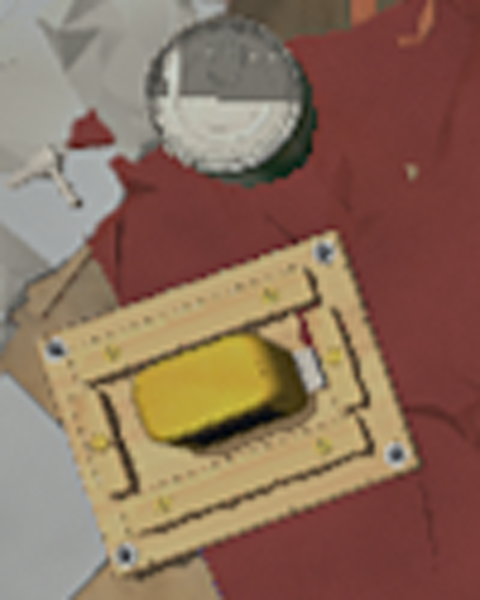

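View pics/c2.png

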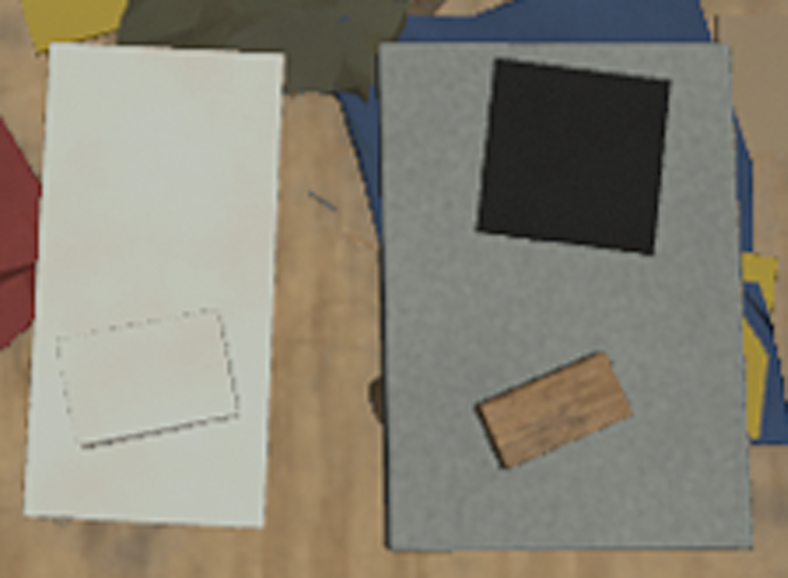

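In c1 the cradle's base corners are at (38,342), (338,232), (418,465) and (125,573), and the tape's top spans about (133,385) to (275,390) with the hook at (310,368) on the right. In c2 the block's top corners are (478,404), (603,352), (633,413), (506,468), and the mat's are (495,59), (669,81), (654,254), (478,231).

```bash
cat > h.py <<'E'
import numpy as np,cv2
from scipy.spatial.transform import Rotation as R
from cell import arm,imaging
def ray(n,px):
    c=imaging.calibration(n);px=np.atleast_2d(px).astype(float)
    d=np.c_[(px[:,0]-c["cx"])/c["fx"],-(px[:,1]-c["cy"])/c["fy"],-np.ones(len(px))]
    return c["position"],R.from_rotvec(c["orientation"]).apply(d)
def plane(n,px,z):
    o,d=ray(n,px);return o+d*((z-o[2])/d[:,2])[:,None]
def proj(n,P):
    c=imaging.calibration(n);q=R.from_rotvec(c["orientation"]).inv().apply(np.atleast_2d(P)-c["position"])
    return np.c_[c["cx"]-c["fx"]*q[:,0]/q[:,2],c["cy"]+c["fy"]*q[:,1]/q[:,2]]
def box(px,z,n="top"):
    P=plane(n,px,z)[:,:2];m=P.mean(0)
    e=[P[(i+1)%4]-P[i] for i in range(4)]
    return m.round(4),[round(float(np.linalg.norm(v)),4) for v in e],[round(float(np.degrees(np.arctan2(v[1],v[0]))),1) for v in e]
E
cat > a.py <<'E'
from h import *
C1=lambda l:np.array(l)/4.8+[145,170]-.4
C2=lambda l:np.array(l)/3.5+[275,180]-.4
print("cradle",box(C1([(38,342),(338,232),(418,465),(125,573)]),.026))
print("screws",box(C1([(55,348),(323,252),(396,454),(125,555)]),.026))
print("block",box(C2([(478,404),(603,352),(633,413),(506,468)]),.050))
print("mat",box(C2([(495,59),(669,81),(654,254),(478,231)]),.030))
print("board",box(C2([(380,43),(728,43),(750,548),(388,548)]),.026))
print("carton",box(C2([(49,43),(285,54),(263,527),(24,515)]),.085))
print("sbox",box(C2([(57,338),(218,309),(238,415),(82,447)]),.120))
print("tin",plane("top",C1([(228,96)]),.058))
s=cv2.imread("pics/scene0.png")
f=lambda x,y,w,h,k:cv2.resize(s[y:y+h,x:x+w],None,fx=k,fy=k,interpolation=cv2.INTER_CUBIC)
a=f(185,170,90,98,6)
t=cv2.imread("pics/top0.png")
b=cv2.resize(t[230:275,165:220],None,fx=4.7,fy=4.7*1.0,interpolation=cv2.INTER_CUBIC)
c=np.zeros((588,800,3),np.uint8);c[:588,:540]=a;c[:b.shape[0],540:540+b.shape[1]]=b
d=f(355,295,60,45,4.2);c[300:300+d.shape[0],540:540+d.shape[1]]=d[:, :260]
cv2.imwrite("pics/c3.png",c)
E
python3 a.py
```

```text
cradle (array([0.541 , 0.2319]), [0.1543, 0.1214, 0.1492, 0.1209], [-69.8, -160.5, 110.1, 21.9])
screws (array([0.5413, 0.2343]), [0.1374, 0.1058, 0.1382, 0.107], [-70.2, -159.6, 110.3, 20.0])
block (array([ 0.4376, -0.3202]), [0.0887, 0.0434, 0.0903, 0.0444], [-68.1, -155.5, 112.6, 22.3])
mat (array([ 0.6063, -0.344 ]), [0.1182, 0.118, 0.1182, 0.1176], [-97.6, 172.7, 82.2, -7.3])
board (array([ 0.5156, -0.3336]), [0.2366, 0.3377, 0.238, 0.3371], [-90.3, 179.8, 89.6, -0.4])
carton (array([ 0.5196, -0.0615]), [0.151, 0.2987, 0.1482, 0.298], [-93.0, 176.4, 86.7, -3.0])
sbox (array([ 0.4589, -0.0564]), [0.0991, 0.0649, 0.0958, 0.0672], [-80.2, -170.0, 101.1, 12.8])
tin [[0.68501924 0.22776458 0.058     ]]
```

View pics/c3.png

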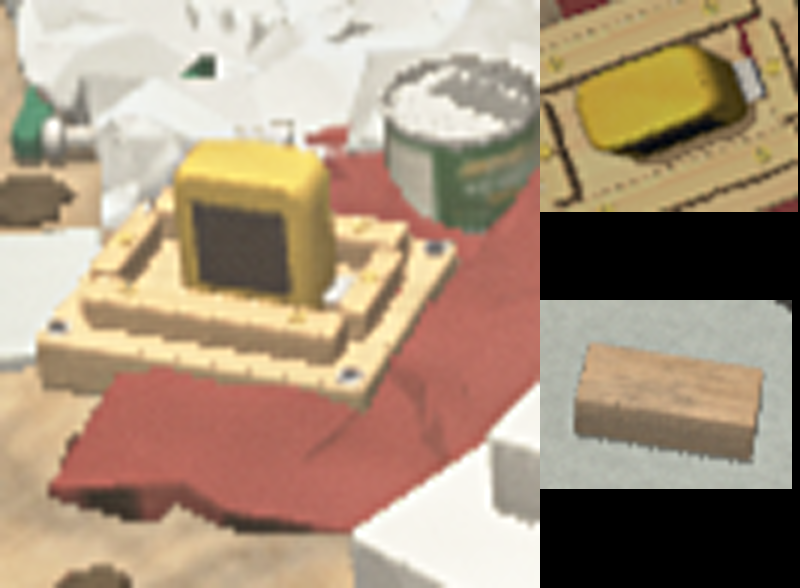

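c3 (scene view) shows the tape upright with its flat face towards the camera, black panel (190–290, 205–290), hook at (340,290). The cradle screws are at (57,326), (436,246) and (348,376). I'll cross-check both cameras and fit the tape.

```bash
cat > b.py <<'E'
from h import *
from scipy.optimize import minimize
S=lambda l:np.array(l)/6+[185,170]-.4
P=plane("scene",S([(57,326),(436,246),(348,376)]),.026);print("screws scene",P.round(4), "centre",((P[0]+P[2]+ (P[1]-P[2])+0*P[1])/1).round(4), ((P[0]-P[2]+2*P[2]+P[1]-P[2])/2).round(4)[:2])
D=np.array([(575,408),(592,343),(763,370),(752,434)])
Sb=lambda l:(np.array(l)-[540,300])/4.2+[355,295]-.4
print("block scene top",plane("scene",Sb([(592,343),(763,370),(755,428),(577,404)]),.050).round(4))
M={}
for n,roi in (("top",(165,230,55,45)),("scene",(210,188,34,34))):
    im=cv2.imread(f"pics/{n}0.png");h=cv2.cvtColor(im,cv2.COLOR_BGR2HSV)
    m=cv2.inRange(h,(18,165,60),(34,255,255));x,y,w,hh=roi;k=np.zeros_like(m);k[y:y+hh,x:x+w]=m[y:y+hh,x:x+w]
    nn,lab,st,_=cv2.connectedComponentsWithStats(k);k=(lab==1+st[1:,4].argmax()).astype(np.uint8)
    p=cv2.findNonZero(k);q=np.zeros_like(k);cv2.fillConvexPoly(q,cv2.convexHull(p),1);M[n]=cv2.resize(q,None,fx=4,fy=4,interpolation=0);print(n,cv2.boundingRect(p),k.sum(),q.sum())
def cor(v,zl):
    c,s=np.cos(v[2]),np.sin(v[2]);o=[]
    for y,z in [(-.033,zl),(-.033,.086),(-.030,.093),(-.023,.096),(.023,.096),(.030,.093),(.033,.086),(.033,zl)]:
        for x in(-.017,.017): o.append((v[0]+c*x-s*y,v[1]+s*x+c*y,z))
    return np.array(o)
def cost(v):
    e=0
    for n in M:
        P=cor(v,.042)
        if n=="top": P=np.r_[P[6:10],P[2:6],P[10:14],P[:4] if 0 else P[2:4]]
        q=np.zeros_like(M[n]);cv2.fillConvexPoly(q,cv2.convexHull(np.float32(proj(n,P)*4+2)).round().astype(np.int32),1)
        e+=1-(q&M[n]).sum()/(q|M[n]).sum()
    return e
best=None
for y in(12,16,20,24,28):
    r=minimize(cost,[.54,.234,np.radians(y)],method="Nelder-Mead",options=dict(initial_simplex=[[.54,.234,np.radians(y)],[.55,.234,np.radians(y)],[.54,.245,np.radians(y)],[.54,.234,np.radians(y+5)]]))
    print(r.fun,r.x[:2].round(4),np.degrees(r.x[2]).round(1))
E
python3 b.py
```

```text
screws scene [[0.4704 0.2835 0.026 ]
 [0.6191 0.1901 0.026 ]
 [0.5166 0.1529 0.026 ]] centre [1.0895 0.4736 0.052 ] [0.5447 0.2368]
block scene top [[ 0.4411 -0.2739  0.05  ]
 [ 0.4745 -0.3552  0.05  ]
 [ 0.4346 -0.3727  0.05  ]
 [ 0.3977 -0.2921  0.05  ]]
top (173, 240, 36, 22) 516 576Traceback (most recent call last):
  File "b.py", line 12, in <module>
    nn,lab,st,_=cv2.connectedComponentsWithStats(k);k=(lab==1+st[1:,4].argmax()).astype(np.uint8)
                                                              ~~~~~~~~~~~~~~~^^
ValueError: attempt to get argmax of an empty sequence
```

```bash
sed -i 's/(18,165,60)/(18,165 if n=="top" else 140,50)/; s/cv2.connectedComp/cv2.connectedComp/' b.py; python3 - <<'E'
import cv2
h=cv2.cvtColor(cv2.imread("pics/scene0.png"),cv2.COLOR_BGR2HSV)
for p in((225,197),(216,205),(237,206),(225,212),(222,224),(240,195)): print(p,h[p[1],p[0]])
E
python3 b.py
```

```text
(225, 197) [ 25 135 244]
(216, 205) [ 21 134 166]
(237, 206) [ 20 120 140]
(225, 212) [13 57 80]
(222, 224) [ 15  97 165]
(240, 195) [  6  66 204]
screws scene [[0.4704 0.2835 0.026 ]
 [0.6191 0.1901 0.026 ]
 [0.5166 0.1529 0.026 ]] centre [1.0895 0.4736 0.052 ] [0.5447 0.2368]
block scene top [[ 0.4411 -0.2739  0.05  ]
 [ 0.4745 -0.3552  0.05  ]
 [ 0.4346 -0.3727  0.05  ]
 [ 0.3977 -0.2921  0.05  ]]
top (173, 240, 36, 23) 520 590
scene (221, 197, 18, 6) 25 69
1.070495241766622 [0.5406 0.2233] 18.0
1.070517075374598 [0.5399 0.2236] 16.4
1.0742650167013403 [0.5409 0.2238] 17.5
1.0978791670844825 [0.5411 0.2236] 24.4
1.1144678050940646 [0.5408 0.2228] 27.3
```

```bash
sed -i 's/else 140,50/else 108,50/' b.py; python3 b.py | tail -7
```

```text
top (173, 240, 36, 23) 520 590
scene (214, 194, 27, 28) 439 672
0.3107843587002894 [0.5396 0.2232] 18.2
0.30732497793347213 [0.5392 0.2237] 16.8
0.3398195074942246 [0.5401 0.2249] 25.9
0.3370250626288449 [0.5397 0.2242] 25.6
0.3489038237335157 [0.5396 0.2238] 27.9
```

```bash
python3 -m creep '[0,0,-1,0,0,0.039, 0,0,-1,0,0,0.039, 0,0,0,0,0,0.039, 0,0,0,0,0,0.039, 0,0,0,0,0,0.039, 0,0,0,0,0,0.039, 0,0,0,0,0,0.039, 0,0,0,0,0,0.039]' -1 60
cat > g.py <<'E'
import sys
from h import *
# usage: g.py x y z yawdeg -> needed shift in tool axes (units of 3cm), turn in fraction of 180
o=arm.get_obs();r=R.from_rotvec(o["ee_rot"]);x,y,z,a=map(float,sys.argv[1:5])
a=np.radians(a);T=R.from_matrix(np.c_[[np.sin(a)*-1*-1*1,-np.cos(a),0],[np.cos(a),np.sin(a),0],[0,0,-1]])
T=R.from_matrix(np.column_stack([np.cross([np.cos(a),np.sin(a),0],[0,0,-1]),[np.cos(a),np.sin(a),0],[0,0,-1]]))
print("t",o["t"],"pos",o["ee_pos"].round(4),"ydir",r.as_matrix()[:2,1].round(3),"F",o["contact_force"].round(1),"w",round(o["grip_width"],4),"gf",round(o["gripper_force"],1),"q1,6",o["qpos"][[0,5]].round(2))
d=np.array([x,y,z])-o["ee_pos"]
print("shift now axes",(r.inv().apply(d)/.03).round(3)," shift after turn",(T.inv().apply(d)/.03).round(3),"turn",((r.inv()*T).as_rotvec()/np.pi).round(4))
E
python3 g.py .54 .2255 .20 19
```

```text
t: 0.77
ee_pos: [0.1315, 0.5337, 0.2806]
ee_rot: [1.81, 2.568, -0.002]
contact_force: [0.4, 0.2, -0.4]
grip_width: 0.0858
gripper_force: 0.0Traceback (most recent call last):
  File "g.py", line 5, in <module>
    a=np.radians(a);T=R.from_matrix(np.c_[[np.sin(a)*-1*-1*1,-np.cos(a),0],[np.cos(a),np.sin(a),0],[0,0,-1]])
                      ~~~~~~~~~~~~~^^^^^^^^^^^^^^^^^^^^^^^^^^^^^^^^^^^^^^^^^^^^^^^^^^^^^^^^^^^^^^^^^^^^^^^^^^
  File "scipy/spatial/transform/_rotation.pyx", line 1143, in scipy.spatial.transform._rotation.Rotation.from_matrix
ValueError: Non-positive determinant (left-handed or null coordinate frame) in rotation matrix 0: [[ 0.32556815  0.94551858  0.        ]
 [-0.94551858  0.32556815  0.        ]
 [ 0.          0.         -1.        ]].
```

```bash
sed -i '/np.c_\[\[np.sin/s/.*/a=np.radians(a)/' g.py; python3 g.py .54 .2255 .20 19
```

```text
t 0.7667 pos [0.1315 0.5337 0.2806] ydir [0.942 0.336] F [ 0.4  0.2 -0.4] w 0.0858 gf 0.0 q1,6 [1.13 0.78]
shift now axes [-14.25    9.373   2.69 ]  shift after turn [-14.147   9.529   2.687] turn [-0.0003  0.0002  0.0035]
```

```bash
python3 -m creep '[-0.9,-0.32,0,0,0,0.003, -0.9,-0.32,0,0,0,0, -0.9,-0.32,0,0,0,0, -0.9,-0.32,0,0,0,0, -0.9,-0.32,0,0,0,0, -0.9,-0.32,0,0,0,0, -0.9,-0.32,0,0,0,0]'
python3 -m creep '[-0.66,0.97,0,0,0,0, -0.66,0.97,0,0,0,0, -0.66,0.97,0,0,0,0, -0.66,0.97,0,0,0,0, -0.66,0.97,0,0,0,0, -0.66,0.97,0,0,0,0, -0.66,0.97,0,0,0,0, -0.66,0.97,0,0,0,0]'
python3 g.py .54 .2255 .15 19
```

```text
t: 1.35
ee_pos: [0.131, 0.3318, 0.2806]
ee_rot: [1.814, 2.565, -0.001]
contact_force: [1.0, 0.2, 0.9]
grip_width: 0.0853
gripper_force: 0.0
t: 2.02
ee_pos: [0.4052, 0.2606, 0.2807]
ee_rot: [-1.815, -2.564, 0.001]
contact_force: [-0.2, 0.4, 1.0]
grip_width: 0.0853
gripper_force: 0.0
t 2.0167 pos [0.4052 0.2606 0.2807] ydir [0.943 0.332] F [-0.2  0.4  1. ] w 0.0853 gf 0.0 q1,6 [0.34 0.  ]
shift now axes [-2.599  3.853  4.355]  shift after turn [-2.57   3.869  4.358] turn [-0.0002 -0.      0.0023]
```

```bash
python3 -m creep '[-0.65,0.96,0.7,0,0,0.002, -0.65,0.96,0.7,0,0,0, -0.65,0.96,0.7,0,0,0, -0.64,0.96,0.7,0,0,0, 0,0,0.7,0,0,0, 0,0,0.84,0,0,0, 0,0,0,0,0,0]'
python3 - <<'E'
from h import *
o=arm.get_obs();print(o["ee_pos"])
t=imaging.get_image("top");s=imaging.get_image("scene")
cv2.imwrite("pics/top1.png",t);cv2.imwrite("pics/scene1.png",s)
a=cv2.resize(t[185:305,140:260],None,fx=3.3,fy=3.3,interpolation=cv2.INTER_CUBIC)
b=cv2.resize(s[140:260,170:290],None,fx=3.3,fy=3.3,interpolation=cv2.INTER_CUBIC)
cv2.imwrite("pics/c4.png",np.hstack([a,b]))
print(proj("scene",o["ee_pos"]+[0,0,-.017]),proj("top",o["ee_pos"]))
E
```

```text
t: 2.6
ee_pos: [0.5349, 0.2247, 0.1449]
ee_rot: [-1.82, -2.552, 0.013]
contact_force: [-1.0, 0.1, -0.5]
grip_width: 0.0852
gripper_force: 0.0
[0.53493024 0.22465341 0.14489069]
[[223.66896212 187.32358731]] [[181.34976455 251.16168202]]
```

View pics/c4.png

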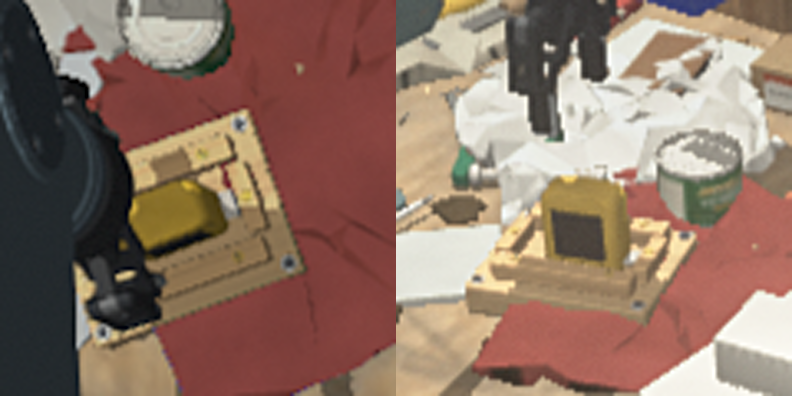

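```bash
python3 - <<'E'
from h import *
o=arm.get_obs();m=R.from_rotvec(o["ee_rot"]).as_matrix()
for s in(-1,1):
  for k in (-.004,.05):
    P=o["ee_pos"]+m[:,1]*s*.05-m[:,2]*k
    print(s,k,((proj("top",P)-[140,185])*3.3).round(),((proj("scene",P)-[170,140])*3.3+[396,0]).round())
print("tape top centre px",((proj("top",[.54,.2245,.096])-[140,185])*3.3).round(),((proj("scene",[.54,.2245,.096])-[170,140])*3.3+[396,0]).round())
E
```

```text
-1 -0.004 [[159. 290.]] [[545. 166.]]
-1 0.05 [[134. 285.]] [[538. 103.]]
1 -0.004 [[110. 140.]] [[597. 105.]]
1 0.05 [[ 83. 127.]] [[592.  44.]]
tape top centre px [[157. 218.]] [[581. 188.]]
```

The crops show the jaws over the tape: fingertips at (545,138) and (597,80) in the scene crop, straddling it along its thickness. So I descend.

```bash
python3 -m creep '[0,0.15,0.5,0,0,0, 0,0,0.5,0,0,0, 0,0,0.5,0,0,0, 0,0,0.5,0,0,0, 0,0,0.4,0,0,0, 0,0,0,0,0,0, 0,0,0,0,0,0]'; python3 g.py .539 .2245 .068 18.5
```

```text
t: 3.28
ee_pos: [0.5429, 0.2279, 0.0805]
ee_rot: [1.821, 2.559, 0.002]
contact_force: [0.2, 0.0, 0.3]
grip_width: 0.0853
gripper_force: 0.0
t 3.2833 pos [0.5429 0.2279 0.0805] ydir [0.945 0.328] F [0.2 0.  0.3] w 0.0853 gf 0.0 q1,6 [ 0.21 -0.13]
shift now axes [-0.066 -0.16   0.417]  shift after turn [-0.068 -0.158  0.417] turn [0.0006 0.0001 0.0035]
```

```bash
python3 -m creep '[-0.07,-0.16,0.2,0,0,0.003, 0,0,0.2,0,0,0, 0,0,0,0,0,0]'; python3 -m creep '[0,0,0,0,0,0, 0,0,0,0,0,0, 0,0,0,0,0,0, 0,0,0,0,0,0, 0,0,0,0,0,0, 0,0,0,0,0,0, 0,0,0,0,0,0, 0,0,0,0,0,0]' 1 50;  python3 g.py .539 .2245 .068 18.5
```

```text
t: 3.53
ee_pos: [0.5379, 0.2237, 0.0667]
ee_rot: [-1.834, -2.55, 0.001]
contact_force: [-0.8, 0.1, -1.4]
grip_width: 0.0851
gripper_force: 0.0
t: 4.2
ee_pos: [0.5392, 0.2241, 0.0675]
ee_rot: [1.834, 2.549, 0.002]
contact_force: [1.3, 0.3, 5.2]
grip_width: 0.0336
gripper_force: 49.0
t 4.2 pos [0.5392 0.2241 0.0675] ydir [0.948 0.318] F [1.3 0.3 5.2] w 0.0336 gf 49.0 q1,6 [ 0.2  -0.12]
shift now axes [ 0.016 -0.001 -0.016]  shift after turn [ 0.016 -0.001 -0.016] turn [0.0005 0.0001 0.0002]
```

```bash
python3 -m creep '[0,0,-0.2,0,0,0, 0,0,-0.4,0,0,0, 0,0,-0.8,0,0,0, 0,0,-0.9,0,0,0, 0,0,-0.9,0,0,0, 0,0,-0.9,0,0,0, 0,0,-0.8,0,0,0, 0,0,-0.2,0,0,0]' - 60;  python3 g.py .595 -.342 .22 18.5
```

```text
t: 4.87
ee_pos: [0.5397, 0.2243, 0.2237]
ee_rot: [1.832, 2.548, 0.006]
contact_force: [0.8, -0.1, -2.3]
grip_width: 0.0328
gripper_force: 59.1
t 4.8667 pos [0.5397 0.2243 0.2237] ydir [0.948 0.318] F [ 0.8 -0.1 -2.3] w 0.0328 gf 59.1 q1,6 [ 0.2  -0.12]
shift now axes [-18.482  -4.259   0.114]  shift after turn [-18.486  -4.24    0.125] turn [0.0016 0.0002 0.0003]
```

```bash
python3 -m creep '[-0.3,-0.07,0,0,0,0, -0.6,-0.14,0,0,0,0, -0.9,-0.21,0,0,0,0, -0.9,-0.21,0,0,0,0, -0.9,-0.21,0,0,0,0, -0.9,-0.21,0,0,0,0, -0.9,-0.21,0,0,0,0, -0.9,-0.21,0,0,0,0]'
python3 -m creep '[-0.9,-0.21,0,0,0,0, -0.9,-0.21,0,0,0,0, -0.9,-0.21,0,0,0,0, -0.9,-0.21,0,0,0,0, -0.9,-0.21,0,0,0,0, -0.9,-0.21,0,0,0,0, -0.9,-0.21,0,0,0,0, -0.9,-0.21,0,0,0,0]'
python3 -m creep '[-0.9,-0.21,0,0,0,0, -0.9,-0.21,0,0,0,0, -0.9,-0.21,0,0,0,0, -0.9,-0.21,0,0,0,0, -0.6,-0.14,0,0,0,0, -0.3,-0.07,0,0,0,0,0,0,0,0,0,0]'
python3 g.py .600 -.343 .12 18.5
```

```text
t: 5.53
ee_pos: [0.5549, 0.0289, 0.2169]
ee_rot: [-1.832, -2.547, 0.004]
contact_force: [0.3, 0.4, -2.6]
grip_width: 0.0327
gripper_force: 59.2
t: 6.2
ee_pos: [0.5758, -0.1914, 0.2167]
ee_rot: [-1.832, -2.546, 0.002]
contact_force: [-0.1, -0.1, -2.1]
grip_width: 0.0328
gripper_force: 59.2
t: 6.78
ee_pos: [0.5892, -0.33, 0.2167]
ee_rot: [-1.835, -2.544, 0.001]
contact_force: [0.2, 0.0, -2.7]
grip_width: 0.0333
gripper_force: 59.0
t 6.7833 pos [ 0.5892 -0.33    0.2167] ydir [0.949 0.315] F [ 0.2  0.  -2.7] w 0.0333 gf 59.0 q1,6 [-0.68 -1.  ]
shift now axes [-0.535  0.217  3.22 ]  shift after turn [-0.524  0.206  3.222] turn [-0.001  -0.0011 -0.0006]
```

```bash
python3 -m creep '[-0.3,0.1,0.6,0,0,0, -0.23,0.11,0.8,0,0,0, 0,0,0.8,0,0,0, 0,0,0.8,0,0,0, 0,0,0.8,0,0,0, 0,0,0.5,0,0,0, 0,0,0.2,0,0,0, 0,0,0,0,0,0]'
python3 g.py .600 -.343 .0725 18.5
python3 - <<'E'
from h import *
s=imaging.get_image("scene");t=imaging.get_image("top")
cv2.imwrite("pics/c5.png",np.hstack([cv2.resize(s[210:330,380:500],None,fx=3.3,fy=3.3,interpolation=cv2.INTER_CUBIC),cv2.resize(t[170:290,380:500],None,fx=3.3,fy=3.3,interpolation=cv2.INTER_CUBIC)]))
E
```

```text
t: 7.45
ee_pos: [0.6003, -0.3387, 0.0821]
ee_rot: [-1.83, -2.547, -0.001]
contact_force: [-0.2, -0.7, -1.7]
grip_width: 0.033
gripper_force: 59.0
t 7.45 pos [ 0.6003 -0.3387  0.0821] ydir [0.948 0.319] F [-0.2 -0.7 -1.7] w 0.033 gf 59.0 q1,6 [-0.68 -1.  ]
shift now axes [-0.134 -0.056  0.321]  shift after turn [-0.133 -0.057  0.321] turn [-0.0009 -0.0016  0.0006]
```

View pics/c5.png

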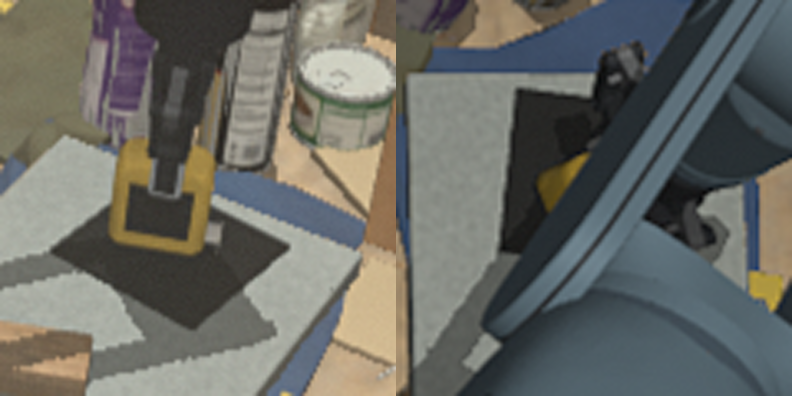

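The tape hangs upright above the mat centre: lower edge (113,240)–(205,252) within the black square in the scene crop. I lower it gently.

```bash
python3 -m creep '[-0.1,-0.05,0.15,0,0,0, 0,0,0.1,0,0,0, 0,0,0.03,0,0,0, 0,0,0,0,0,0]'; python3 -m creep '[0,0,0.03,0,0,0, 0,0,0,0,0,0]'
```

```text
t: 7.88
ee_pos: [0.6013, -0.3446, 0.0766]
ee_rot: [1.835, 2.55, 0.0]
contact_force: [-0.2, -0.5, -2.6]
grip_width: 0.0327
gripper_force: 59.1
t: 8.05
ee_pos: [0.6014, -0.3445, 0.0757]
ee_rot: [1.834, 2.55, 0.0]
contact_force: [0.3, 0.1, -3.1]
grip_width: 0.0325
gripper_force: 59.1
```

```bash
for i in 1; do python3 -m creep '[0,0,0.04,0,0,0, 0,0,0,0,0,0, 0,0,0,0,0,0]'; python3 -m creep '[0,0,0.04,0,0,0, 0,0,0,0,0,0, 0,0,0,0,0,0]';  python3 -m creep '[0,0,0.03,0,0,0, 0,0,0,0,0,0, 0,0,0,0,0,0]'; done | grep -E "pos|force"
```

```text
ee_pos: [0.6013, -0.3444, 0.0743]
contact_force: [-0.1, 1.2, -2.0]
gripper_force: 59.1
ee_pos: [0.6013, -0.3444, 0.0731]
contact_force: [0.5, -0.4, -2.9]
gripper_force: 59.1
ee_pos: [0.6013, -0.3445, 0.0722]
contact_force: [-0.4, -0.1, -2.3]
gripper_force: 59.1
```

```bash
(python3 -m creep '[0,0,0.03,0,0,0, 0,0,0,0,0,0, 0,0,0,0,0,0]'; python3 -m creep '[0,0,0.03,0,0,0, 0,0,0,0,0,0, 0,0,0,0,0,0]') | grep -E "pos|force"
```

```text
ee_pos: [0.6015, -0.3446, 0.0717]
contact_force: [0.7, 0.1, -0.4]
gripper_force: 59.1
ee_pos: [0.6016, -0.3447, 0.0716]
contact_force: [-2.3, 1.4, 5.4]
gripper_force: 59.6
```

```bash
python3 -m creep '[0,0,0,0,0,0, 0,0,0,0,0,0, 0,0,0,0,0,0, 0,0,0,0,0,0, 0,0,0,0,0,0, 0,0,0,0,0,0, 0,0,0,0,0,0]' -1 20;  python3 -m creep '[0,0,-0.3,0,0,0, 0,0,-0.6,0,0,0, 0,0,-0.9,0,0,0, 0,0,-0.9,0,0,0, 0,0,-0.9,0,0,0, 0,0,-0.4,0,0,0, 0,0,0,0,0,0]'; python3 g.py .4375 -.3215 .13 23
```

```text
t: 9.88
ee_pos: [0.6013, -0.3445, 0.0704]
ee_rot: [-1.834, -2.55, 0.0]
contact_force: [0.3, -0.6, 0.4]
grip_width: 0.0854
gripper_force: 0.0
t: 10.47
ee_pos: [0.603, -0.3458, 0.1953]
ee_rot: [1.83, 2.544, -0.001]
contact_force: [0.5, 0.1, 0.1]
grip_width: 0.0855
gripper_force: 0.0
t 10.4667 pos [ 0.603  -0.3458  0.1953] ydir [0.948 0.318] F [0.5 0.1 0.1] w 0.0855 gf 0.0 q1,6 [-0.68 -1.  ]
shift now axes [ 2.538 -4.983  2.139]  shift after turn [ 2.902 -4.763  2.178] turn [ 0.0013  0.0022 -0.0247]
```

```bash
python3 -m creep '[0.4,-0.8,0,0,0,-0.012, 0.45,-0.9,0,0,0,-0.013, 0.48,-0.9,0,0,0,0, 0.48,-0.9,0,0,0,0, 0.48,-0.9,0,0,0,0, 0.3,-0.5,0.5,0,0,0, 0,0,0.5,0,0,0, 0,0,0,0,0,0]'
python3 g.py .4375 -.3215 .048 23
python3 - <<'E'
from h import *
s=imaging.get_image("scene");t=imaging.get_image("top")
cv2.imwrite("pics/scene2.png",s);cv2.imwrite("pics/top2.png",t)
cv2.imwrite("pics/c6.png",np.hstack([cv2.resize(s[210:350,340:480],None,fx=2.8,fy=2.8,interpolation=cv2.INTER_CUBIC),cv2.resize(t[180:320,380:520],None,fx=2.8,fy=2.8,interpolation=cv2.INTER_CUBIC)]))
E
```

```text
t: 11.13
ee_pos: [0.433, -0.325, 0.1566]
ee_rot: [-1.731, -2.613, -0.003]
contact_force: [-0.2, -0.4, -0.5]
grip_width: 0.0857
gripper_force: 0.0
t 11.1333 pos [ 0.433  -0.325   0.1566] ydir [0.921 0.39 ] F [-0.2 -0.4 -0.5] w 0.0857 gf 0.0 q1,6 [-0.85 -1.25]
shift now axes [0.025 0.192 3.621]  shift after turn [0.05  0.183 3.621] turn [-0.0008 -0.0022 -0.0002]
```

View pics/c6.png

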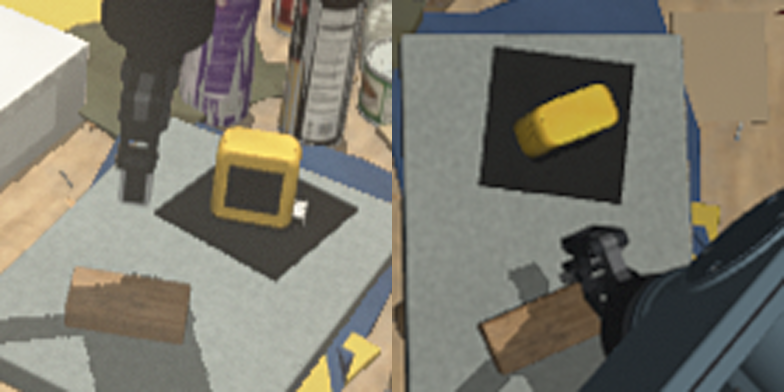

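The tape stands upright, well inside the mat in both crops (top crop around (565,120)). The block is at (540,325), with the jaws over it.

```bash
python3 -m creep '[0.04,0.18,0.5,0,0,0, 0,0,0.7,0,0,0, 0,0,0.7,0,0,0, 0,0,0.7,0,0,0, 0,0,0.4,0,0,0, 0,0,0.1,0,0,0, 0,0,0,0,0,0, 0,0,0,0,0,0]';python3 g.py .4373 -.3218 .046 23
```

```text
t: 11.9
ee_pos: [0.4414, -0.3245, 0.0682]
ee_rot: [1.732, 2.62, -0.0]
contact_force: [0.0, -1.0, -0.4]
grip_width: 0.0855
gripper_force: 0.0
t 11.9 pos [ 0.4414 -0.3245  0.0682] ydir [0.92  0.392] F [ 0.  -1.  -0.4] w 0.0855 gf 0.0 q1,6 [-0.84 -1.24]
shift now axes [ 0.137 -0.089  0.74 ]  shift after turn [ 0.136 -0.089  0.74 ] turn [0.0001 0.0003 0.0004]
```

```bash
python3 -m creep '[0.13,-0.09,0.3,0,0,0, 0,0,0.3,0,0,0, 0,0,0.13,0,0,0, 0,0,0,0,0,0, 0,0,0,0,0,0]';python3 g.py .4373 -.3218 .046 23
```

```text
t: 12.32
ee_pos: [0.4363, -0.3213, 0.0454]
ee_rot: [-1.733, -2.62, -0.0]
contact_force: [-0.0, 1.3, -0.3]
grip_width: 0.0857
gripper_force: 0.0
t 12.3167 pos [ 0.4363 -0.3213  0.0454] ydir [0.92  0.391] F [-0.   1.3 -0.3] w 0.0857 gf 0.0 q1,6 [-0.84 -1.24]
shift now axes [-0.028  0.025 -0.022]  shift after turn [-0.028  0.025 -0.022] turn [-0.0001 -0.0002  0.0002]
```

```bash
python3 -m creep '[0,0,0,0,0,0, 0,0,0,0,0,0, 0,0,0,0,0,0, 0,0,0,0,0,0, 0,0,0,0,0,0, 0,0,0,0,0,0, 0,0,0,0,0,0]' 1 35;python3 g.py .4373 -.3218 .046 23; python3 -m creep '[0,0,-0.2,0,0,0, 0,0,-0.5,0,0,0, 0,0,-0.8,0,0,0, 0,0,-0.9,0,0,0, 0,0,-0.9,0,0,0, 0,0,-0.9,0,0,0, 0,0,-0.9,0,0,0, 0,0,-0.6,0,0,0]' - 40;python3 g.py .543 .2355 .21 20
```

```text
t: 12.9
ee_pos: [0.4365, -0.3215, 0.0457]
ee_rot: [1.733, 2.62, -0.0]
contact_force: [-1.0, 0.1, -1.3]
grip_width: 0.0008
gripper_force: 0.0
t 12.9 pos [ 0.4365 -0.3215  0.0457] ydir [0.92  0.391] F [-1.   0.1 -1.3] w 0.0008 gf 0.0 q1,6 [-0.84 -1.24]
shift now axes [-0.021  0.021 -0.011]  shift after turn [-0.021  0.021 -0.011] turn [0.     0.     0.0003]
t: 13.57
ee_pos: [0.437, -0.322, 0.2201]
ee_rot: [1.731, 2.617, -0.002]
contact_force: [-0.9, -1.2, 0.3]
grip_width: 0.0001
gripper_force: 0.0
t 13.5667 pos [ 0.437  -0.322   0.2201] ydir [0.92  0.392] F [-0.9 -1.2  0.3] w 0.0001 gf 0.0 q1,6 [-0.84 -1.24]
shift now axes [15.719 10.526  0.293]  shift after turn [16.256  9.675  0.337] turn [0.0004 0.0011 0.0169]
```

```bash
python3 - <<'E'
from h import *
s=imaging.get_image("scene");t=imaging.get_image("top")
cv2.imwrite("pics/scene3.png",s);cv2.imwrite("pics/top3.png",t)
cv2.imwrite("pics/c7.png",np.hstack([cv2.resize(s[210:350,340:480],None,fx=2.8,fy=2.8,interpolation=cv2.INTER_CUBIC),cv2.resize(t[220:360,380:520],None,fx=2.8,fy=2.8,interpolation=cv2.INTER_CUBIC)]))
o=arm.get_obs();m=R.from_rotvec(o["ee_rot"]).as_matrix();P=o["ee_pos"]+np.outer([.017,0,-.03],m[:,2])
print(((proj("scene",P)-[340,210])*2.8).round(),((proj("top",P)-[380,220])*2.8+[392,0]).round())
E
```

```text
[[143. 130.]
 [145. 111.]
 [148.  76.]] [[605. 214.]
 [613. 215.]
 [627. 215.]]
```

View pics/c7.png

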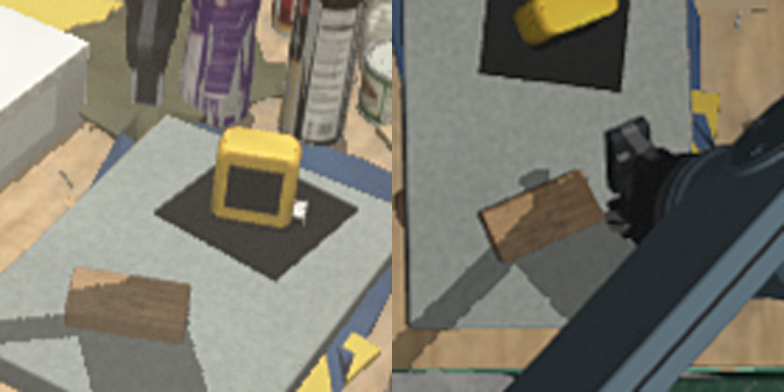

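c7 shows the block untouched at (540,215) in the top crop, with the shut fingertips at (148,105) in the scene crop. That is about 22 mm higher than the stated geometry gives (143,130), so the jaws closed above the block. I'll go in about 20 mm deeper, watching the force.

```bash
python3 -m creep '[0,0,0.3,0,0,0, 0,0,0.6,0,0,0, 0,0,0.9,0,0,0, 0,0,0.9,0,0,0, 0,0,0.9,0,0,0, 0,0,0.9,0,0,0, 0,0,0.7,0,0,0, 0,0,0.3,0,0,0]' -1 20; python3 -m creep '[0,0,0.2,0,0,0, 0,0,0.1,0,0,0, 0,0,0,0,0,0]'; python3 g.py .4373 -.3218 .025 23
```

```text
t: 14.33
ee_pos: [0.4336, -0.3184, 0.0465]
ee_rot: [-1.728, -2.613, -0.004]
contact_force: [0.7, 0.4, 0.5]
grip_width: 0.0855
gripper_force: 0.0
t: 14.58
ee_pos: [0.4364, -0.3214, 0.0423]
ee_rot: [-1.733, -2.62, -0.0]
contact_force: [-0.7, 0.5, 0.8]
grip_width: 0.0853
gripper_force: 0.0
t 14.5833 pos [ 0.4364 -0.3214  0.0423] ydir [0.92  0.391] F [-0.7  0.5  0.8] w 0.0853 gf 0.0 q1,6 [-0.84 -1.24]
shift now axes [-0.023  0.022  0.578]  shift after turn [-0.023  0.022  0.578] turn [-0.     -0.0001  0.0003]
```

```bash
(python3 -m creep '[-0.02,0.02,0.2,0,0,0, 0,0,0.08,0,0,0, 0,0,0,0,0,0]'; python3 -m creep '[0,0,0.1,0,0,0, 0,0,0.1,0,0,0, 0,0,0,0,0,0]';python3 -m creep '[0,0,0.1,0,0,0, 0,0,0,0,0,0, 0,0,0,0,0,0]')|grep -E "pos|force"
```

```text
ee_pos: [0.4374, -0.3219, 0.0343]
contact_force: [0.2, 0.6, 0.1]
gripper_force: 0.0
ee_pos: [0.4371, -0.3216, 0.0278]
contact_force: [0.1, 0.8, 0.2]
gripper_force: 0.0
ee_pos: [0.4371, -0.3217, 0.025]
contact_force: [-0.2, -0.2, -0.0]
gripper_force: 0.0
```

```bash
for i in 1; do python3 -m creep '[0,0,0,0,0,0, 0,0,0,0,0,0, 0,0,0,0,0,0, 0,0,0,0,0,0]' 1 35;python3 -m creep '[0,0,0,0,0,0, 0,0,0,0,0,0, 0,0,0,0,0,0, 0,0,0,0,0,0]'; done | grep -vE t:
```

```text
ee_pos: [0.4374, -0.322, 0.0256]
contact_force: [-0.1, 0.8, -0.3]
grip_width: 0.0436
gripper_force: 36.3
ee_pos: [0.4374, -0.322, 0.0255]
contact_force: [0.3, 0.1, 2.1]
grip_width: 0.044
gripper_force: 36.7
```

```bash
python3 -m creep '[0,0,-0.2,0,0,0, 0,0,-0.5,0,0,0, 0,0,-0.8,0,0,0, 0,0,-0.9,0,0,0, 0,0,-0.9,0,0,0, 0,0,-0.9,0,0,0, 0,0,-0.9,0,0,0, 0,0,-0.9,0,0,0]' - 45;python3 g.py .543 .2355 .21 20
```

```text
t: 16.67
ee_pos: [0.4368, -0.3213, 0.2065]
ee_rot: [-1.732, -2.62, -0.0]
contact_force: [-0.3, -1.1, -1.0]
grip_width: 0.0436
gripper_force: 47.1
t 16.6667 pos [ 0.4368 -0.3213  0.2065] ydir [0.92  0.392] F [-0.3 -1.1 -1. ] w 0.0436 gf 47.1 q1,6 [-0.84 -1.24]
shift now axes [15.692 10.523 -0.106]  shift after turn [16.229  9.674 -0.115] turn [-0.0001 -0.0002  0.0169]
```

```bash
python3 -m creep '[0,0,-0.3,0,0,0.017, 0.3,0.18,0,0,0,0, 0.6,0.36,0,0,0,0, 0.8,0.48,0,0,0,0, 0.8,0.48,0,0,0,0, 0.8,0.48,0,0,0,0, 0.8,0.48,0,0,0,0, 0.8,0.48,0,0,0,0]'
python3 -m creep '[0.8,0.48,0,0,0,0, 0.8,0.48,0,0,0,0, 0.8,0.48,0,0,0,0, 0.8,0.48,0,0,0,0, 0.8,0.48,0,0,0,0, 0.8,0.48,0,0,0,0, 0.8,0.48,0,0,0,0, 0.8,0.48,0,0,0,0]'
python3 -m creep '[0.8,0.48,0,0,0,0, 0.8,0.48,0,0,0,0, 0.8,0.48,0,0,0,0, 0.8,0.48,0,0,0,0, 0.6,0.36,0,0,0,0, 0.4,0.2,0,0,0,0, 0.2,0.1,0,0,0,0, 0,0,0,0,0,0]'
python3 g.py .543 .2355 .12 20
```

```text
t: 17.33
ee_pos: [0.4689, -0.1509, 0.2127]
ee_rot: [-1.799, -2.572, -0.0]
contact_force: [1.0, -0.4, -0.3]
grip_width: 0.0441
gripper_force: 47.2
t: 18.0
ee_pos: [0.511, 0.0685, 0.2127]
ee_rot: [-1.798, -2.572, 0.002]
contact_force: [-0.6, -0.2, -0.0]
grip_width: 0.044
gripper_force: 47.2
t: 18.67
ee_pos: [0.5392, 0.2179, 0.2132]
ee_rot: [-1.798, -2.574, 0.002]
contact_force: [-0.1, -0.5, -0.6]
grip_width: 0.0437
gripper_force: 47.2
t 18.6667 pos [0.5392 0.2179 0.2132] ydir [0.939 0.344] F [-0.1 -0.5 -0.6] w 0.0437 gf 47.2 q1,6 [ 0.19 -0.16]
shift now axes [0.506 0.326 3.106]  shift after turn [0.508 0.319 3.106] turn [-0.0006 -0.0001  0.0007]
```

```bash
python3 -m creep '[0.3,0.16,0.5,0,0,0, 0.2,0.16,0.8,0,0,0, 0,0,0.9,0,0,0, 0,0,0.9,0,0,0, 0,0,0.8,0,0,0, 0,0,0.5,0,0,0, 0,0,0.2,0,0,0, 0,0,0,0,0,0]'
python3 -m creep '[0,0,0,0,0,0, 0,0,0,0,0,0]' >/dev/null
python3 g.py .543 .2355 .0515 20
python3 - <<'E'
from h import *
s=imaging.get_image("scene");t=imaging.get_image("top")
cv2.imwrite("pics/scene4.png",s);cv2.imwrite("pics/top4.png",t)
cv2.imwrite("pics/c8.png",np.hstack([cv2.resize(s[185:245,185:265],None,fx=6,fy=6,interpolation=cv2.INTER_CUBIC)[:,:480],cv2.resize(t[215:295,150:235],None,fx=3.7,fy=4.5,interpolation=cv2.INTER_CUBIC)]))if 0 else None
a=cv2.resize(s[180:252,185:270],None,fx=6,fy=6,interpolation=cv2.INTER_CUBIC)
b=cv2.resize(t[215:287,155:228],None,fx=4,fy=4,interpolation=cv2.INTER_CUBIC)[:, :290]
c=np.zeros((432,800,3),np.uint8);c[:,:510]=a;c[:288,510:800]=b
cv2.imwrite("pics/c8.png",c)
E
```

```text
t: 19.33
ee_pos: [0.5427, 0.2327, 0.0745]
ee_rot: [-1.802, -2.57, 0.005]
contact_force: [0.6, 0.8, -0.2]
grip_width: 0.0439
gripper_force: 47.2
t 19.5 pos [0.5452 0.2339 0.0777] ydir [0.94  0.341] F [ 0.5  0.2 -0.4] w 0.0439 gf 47.2 q1,6 [ 0.22 -0.13]
shift now axes [ 0.073 -0.052  0.873]  shift after turn [ 0.073 -0.05   0.873] turn [ 0.0008  0.0001 -0.0002]
```

View pics/c8.png

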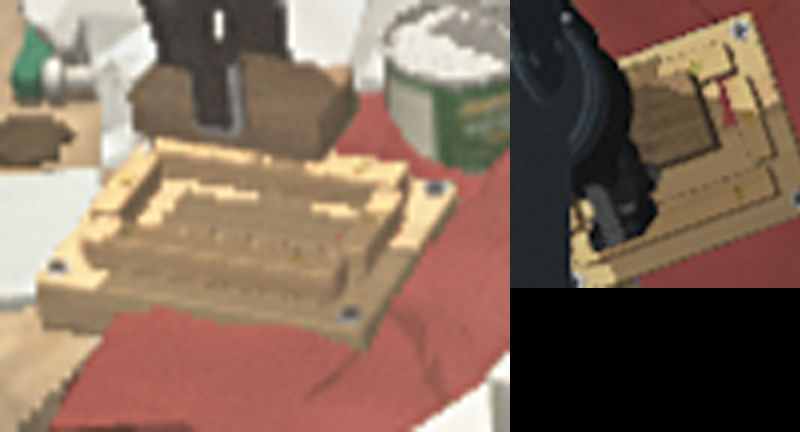

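c8: the held block's near lower edge runs (133,118)–(315,155) with far right corners (355,70)/(355,125) in the scene crop. In the top crop its right end is (693,72)–(717,147), and the cradle's seat end and the hooked fence sit to the right of it. I'll compare this with the prediction.

```bash
cat > p.py <<'E'
from h import *
o=arm.get_obs();m=R.from_rotvec(o["ee_rot"]).as_matrix();p=o["ee_pos"]
S=lambda P:((proj("scene",P)-[185,180])*6).round();T=lambda P:((proj("top",P)-[155,215])*4+[510,0]).round()
X=m[:,1];Y=m[:,0];
for h in (0,.02):
  for n,a,b in(("near-left",-1,1),("near-right",-1,-1),("far-right",1,-1)):
    for k in(0,.024):
      P=np.array([p[0],p[1],p[2]+h+k])+X*a*.0225+Y*b*.045
      print(h,n,k,S(P)[0],T(P)[0])
E
python3 p.py
```

```text
0 near-left 0 [127. 138.] [568. 204.]
0 near-left 0.024 [121.  91.] [554. 201.]
0 near-right 0 [318. 168.] [722. 148.]
0 near-right 0.024 [314. 120.] [713. 144.]
0 far-right 0 [356. 115.] [696.  72.]
0 far-right 0.024 [352.  69.] [686.  66.]
0.02 near-left 0 [122.  99.] [557. 202.]
0.02 near-left 0.024 [116.  51.] [543. 199.]
0.02 near-right 0 [314. 128.] [714. 144.]
0.02 near-right 0.024 [310.  80.] [704. 140.]
0.02 far-right 0 [353.  76.] [687.  67.]
0.02 far-right 0.024 [349.  29.] [677.  61.]
```

```bash
python3 - <<'E'
import cv2
for n,ps in(("scene4",[(235,198),(238,195),(235,191),(242,197),(230,190),(247,202),(240,212),(230,207)]),("top4",[(190,240),(196,242),(200,248),(203,246),(208,243),(196,258),(205,230)])):
    im=cv2.cvtColor(cv2.imread(f"pics/{n}.png"),cv2.COLOR_BGR2HSV)
    for p in ps: print(n,p,im[p[1],p[0]])
E
```

```text
scene4 (235, 198) [ 15  90 133]
scene4 (238, 195) [ 15  85 126]
scene4 (235, 191) [ 15  88 119]
scene4 (242, 197) [16 76 94]
scene4 (230, 190) [ 17  86 116]
scene4 (247, 202) [  4 124 173]
scene4 (240, 212) [ 16  96 141]
scene4 (230, 207) [ 16  99 185]
top4 (190, 240) [ 16 101  96]
top4 (196, 242) [ 15 107  98]
top4 (200, 248) [ 16 104  98]
top4 (203, 246) [16 98 96]
top4 (208, 243) [  7 124 127]
top4 (196, 258) [ 17 101 144]
top4 (205, 230) [ 21 101 204]
```

```bash
cat > f.py <<'E'
from h import *
import sys
from scipy.optimize import minimize
k=sys.argv[1]
o=arm.get_obs();m=R.from_rotvec(o["ee_rot"]).as_matrix();p=o["ee_pos"]
ROI={"scene":(226,186,22,24),"top":(190,228,20,30)};M={}
for n,(lo,hi) in {"scene":((9,50,60),(22,125,160)),"top":((11,70,70),(20,130,118))}.items():
    b=cv2.inRange(cv2.cvtColor(cv2.imread(f"pics/{n}{k}.png"),cv2.COLOR_BGR2HSV),lo,hi)
    x,y,w,h=ROI[n];b=b[y:y+h,x:x+w];_,lab,st,_=cv2.connectedComponentsWithStats(b)
    b=(lab==1+st[1:,4].argmax()).astype(np.uint8);M[n]=cv2.resize(b,None,fx=8,fy=8,interpolation=0)
    print(n,st[1+st[1:,4].argmax()])
def cost(v,ns):
    P=np.array([p+m[:,1]*(v[0]+a*.0225)+m[:,0]*(v[1]+b*.045)+[0,0,v[2]+c] for a in(-1,1) for b in(-1,1) for c in(0,.024)]);e=0
    for n in ns:
        x,y,w,h=ROI[n];q=np.zeros_like(M[n])
        cv2.fillConvexPoly(q,cv2.convexHull(np.float32((proj(n,P)-[x,y]+.5)*8)).round().astype(np.int32),1)
        e+=1-(q&M[n]).sum()/(q|M[n]).sum()
    return e
for ns in(("scene",),("top",),("scene","top")):
    r=min((minimize(cost,[0,0,z],args=(ns,),method="Nelder-Mead",options=dict(initial_simplex=[[0,0,z],[.008,0,z],[0,.008,z],[0,0,z+.01]])) for z in(-.01,0,.01)),key=lambda r:r.fun)
    print(ns,round(r.fun,3),(r.x*1000).round(1),"mm (tool y, tool x, underside-TCP)")
E
python3 f.py 4
```

```text
scene [  0   3  19  18 270]
top [  0   8  18  22 250]
('scene',) 0.095 [ 4.1  3.  -1. ] mm (tool y, tool x, underside-TCP)
('top',) 0.202 [  1.5   6.7 -11.1] mm (tool y, tool x, underside-TCP)
('scene', 'top') 0.346 [-0.   3.4  1.5] mm (tool y, tool x, underside-TCP)
```

```bash
cat >> f.py <<'E'
print("z fixed, tool-y, tool-x offsets:")
for n in("scene","top"):
    g=[(cost([a,b,.0005],(n,)),a,b) for a in np.arange(-.008,.0081,.001) for b in np.arange(-.01,.0101,.001)]
    g.sort();print(n,[(round(c,3),round(a*1e3),round(b*1e3)) for c,a,b in g[:6]])
cv2.imwrite("pics/m.png",M["top"]*255)
B=cv2.resize(M["top"],None,fx=1/8,fy=1/8,interpolation=0)
x,y,w,h=ROI["top"]
for a in range(8,30,2): 
    nz=np.nonzero(B[a])[0]
    if len(nz): print("row",y+a,"brown cols",x+nz[0],x+nz[-1])
E
python3 f.py 4 | tail -14
```

```text
z fixed, tool-y, tool-x offsets:
scene [(np.float64(0.098), 2, 2), (np.float64(0.1), 3, 2), (np.float64(0.1), 2, 1), (np.float64(0.103), 1, 1), (np.float64(0.103), 1, 2), (np.float64(0.105), 3, 1)]
top [(np.float64(0.213), 0, 4), (np.float64(0.215), 0, 5), (np.float64(0.216), -1, 5), (np.float64(0.216), -1, 4), (np.float64(0.217), -2, 5), (np.float64(0.219), -2, 4)]
row 236 brown cols 190 192
row 238 brown cols 190 201
row 240 brown cols 190 201
row 242 brown cols 190 202
row 244 brown cols 190 203
row 246 brown cols 190 203
row 248 brown cols 190 204
row 250 brown cols 190 205
row 252 brown cols 190 207
row 254 brown cols 190 202
row 256 brown cols 194 196
```

```bash
python3 g.py .543 .2332 .0515 20|tail -1; python3 -m creep '[0,-0.08,0.2,0,0,0, 0,0,0.2,0,0,0, 0,0,0.2,0,0,0, 0,0,0.15,0,0,0, 0,0,0.05,0,0,0, 0,0,0,0,0,0, 0,0,0,0,0,0, 0,0,0,0,0,0]';python3 g.py .543 .2332 .0515 20
```

```text
shift now axes [-0.008 -0.079  0.875]  shift after turn [-0.008 -0.077  0.875] turn [ 0.0009  0.0001 -0.0001]
t: 20.27
ee_pos: [0.542, 0.2335, 0.0523]
ee_rot: [1.802, 2.573, 0.0]
contact_force: [-0.8, 0.5, -1.3]
grip_width: 0.0435
gripper_force: 47.2
t 20.2667 pos [0.542  0.2335 0.0523] ydir [0.94  0.342] F [-0.8  0.5 -1.3] w 0.0435 gf 47.2 q1,6 [ 0.22 -0.13]
shift now axes [-0.02   0.029  0.027]  shift after turn [-0.02   0.029  0.027] turn [ 0.0001  0.     -0.0001]
```

```bash
python3 -m creep '[-0.01,0.025,0.02,0,0,0, 0,0,0,0,0,0, 0,0,0,0,0,0, 0,0,0,0,0,0, 0,0,0,0,0,0, 0,0,0,0,0,0, 0,0,0,0,0,0, 0,0,0,0,0,0]';python3 - <<'E'
from cell import arm,finish_job
o=arm.get_obs();print(abs(o["dq"]).max(),o["ee_pos"]);print(finish_job())
E
```

```text
t: 20.93
ee_pos: [0.5426, 0.2333, 0.0516]
ee_rot: [1.802, 2.573, 0.0]
contact_force: [0.4, -0.6, -0.1]
grip_width: 0.0434
gripper_force: 47.2
0.0018613332730386938 [0.54260443 0.23334498 0.05163138]
the job is handed in; nothing more can be done
None
```

Handed in at about 21 s: the tape measure is upright on the mat, and the block is held still about 10 mm above the fences, lined up with the seat. Centring is good to an estimated 2–3 mm, height to 1–2 mm, and I did not re-image it after the final lowering; the first grasp closed on air above the block, so I gripped again about 20 mm lower.

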